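Unlock the desk safe with its key

TASK

Open the small desk safe with its key: take the key from its wooden block, push it fully into the keyhole in the safe's top, turn it clockwise to its stop so that the drawer springs out, turn it back home and draw it out, then stand it upright in the slot of its block again and let go. Every lock stops a little differently, so feel for the seat and the stop and do not force the key. Leave the small things round about where they are.

Things in the scene. Friction and masses are not known exactly. Their poses are not given: they have to be found in the camera images.
- safe_key: loose double-bitted steel key, 73 mm long, 50 g, standing bits down in the wooden block's slot. Origin: centre of the underside of the bits (its tip); z up the shank to the head, x across the flat of bits and head, y the thin way. Bits 24.6 (x) x 5 (y) x 12 mm high; round shank 5 mm thick above them. A half turn about z gives the same key
- key_head (a point): centre of the key's black plastic head, 59 mm above its tip, axes as the key. The head reaches from 45 to 73 mm above the tip, is 26 mm wide along x (31 at the widest) and 9 mm thick along y: pinch it across y from above
- key_block: dark wooden block with a cork foot, fixed, 64 (x) x 90 (y) x 38 (z) mm, with one key slot in the middle of its top. Origin: centre of its underside; z up
- block_slot (a point): centre of the mouth of the block's slot, level with its top, 38 mm above the desk; axes as the block. The slot runs along x, 27.4 mm long, 7.8 mm wide, countersunk by 3 mm all round; the key's tip stands on its flat floor 26 mm below this point, the head then 19 mm clear above the top
- desk_safe: charcoal steel desk safe, fixed, 160 (x) x 200 (y) x 82 (z) mm, drawer front towards -x. Origin: centre of its underside; z up. In its top, 30 mm from the centre towards the drawer, is a round steel lock collar, 51 mm wide and 3 mm high, with the keyhole, a white dot at the drawer side (home) and a red dot at its left (open)
- keyhole (a point): centre of the keyhole's mouth, at the collar's top, 85 mm above the desk; axes as the safe. A slot along x, 26.6 mm long, 7 mm wide, countersunk by 3 mm. The key goes straight down, bits along it, to a firm floor (tip 25 mm below this point); only then can it turn. Turned, the bits are held under the lid; it comes out only within 0.08 rad of home. Over 0.3 N m of twist would harm it
- lock_barrel (a joint): angle of the lock barrel, turned by the key (0.08 rad play either way), rad: 0 home, a firm stop; grows clockwise seen from above; stays where left. Friction 0.04 N m; in the last 0.3 rad before its far stop a spring plunger adds up to 0.1 N m. That stop is firm, differs from start to start, somewhere in 0.55 to 1.45; the drawer is let go only in the last 0.06 rad
- safe_drawer (a joint): how far the safe's drawer is out, m: 0 shut and held by the lock, 0.045 sprung right out. A spring of about 5 N pushes it out to the end once the lock lets go; it comes out along -x of the safe
- pinecone_a: pine cone, 50 mm wide, 58 mm high; origin at its underside; bystander
- pinecone_b: small pine cone, 38 mm wide, 45 mm high; origin at its underside; bystander
- wood_star_a: pale wooden star lying flat, 49 mm wide, 8 mm thick; origin at its underside; bystander
- eraser: eraser in a card sleeve, 18 x 42 x 12 mm; origin at its underside; bystander
- tealight_a: tealight in a foil cup, 39 mm wide, 19 mm high; origin at its underside; bystander
There are look-alikes about, which are no part of the job. There is more than one size of the key_block; the one meant has the size given above.

How it is judged:
By the outcome, as a careful person would: the job done as asked, in the order asked, and still so for the second after the job is handed in, with the robot touching nothing.
It also fails if it takes over 72 s, if anything falls off the work surface, if the arm or the gripper's body presses on something with over 40 N, if the wrist force passes 120 N, or if a joint passes its speed limit or range.

ROBOT

A 7-joint arm with a two-finger parallel gripper is mounted at the origin on a cart in front of the work surface, level with it; the furniture and walls round the work are solid. World frame = base frame: x ahead of the robot, y to its left, z up, the work surface at z = 0. Lengths are in mm, angles in rad, forces in N, time in s.
With the tool pointing down it reaches from about 425 to 825 mm from the base axis. Payload 3.6 kg.
Tool frame: the origin (TCP) lies between the finger pads; the fingertips stand 19 mm ahead of it and the grasp point (between the pads) is the TCP; z points along the fingers, y is the line along which they close (so a half turn about z gives the same grasp; the last joint's range is limited). The gripper opens to 93 mm and grips with 3 to 60 N. Pads are 15 mm wide; open, the fingers measure 128 mm over their backs; the gripper's body (75 mm by 188 mm) begins 65 mm behind the grasp point.
Start: joints at [1.25, 0.615, -0.013, 1.423, 0.008, 1.103, -0.04], TCP at [188.868, -621.926, 237.64] pointing down, gripper open.
Joint ranges: [-3.12, 3.12], [-0.3, 2.06], [-1.34, 1.32], [0.26, 2.42], [-1.36, 4.5], [0.01, 1.98], [-2.84, 2.84]. Speed limits (rad/s): [2.79, 2.79, 3.14, 3.14, 3.14, 3.14, 3.14].

INTERFACE

Orientations are given as a unit quaternion [w, x, y, z].
In Python, from workcell import robot, imaging, job gives the robot as it stands.
- The arm moves only by the shell command python3 -m creep 'ROWS' [FORCE]. ROWS is JSON, a list of rows, each a list of 7 numbers: the shift along the tool's x, y, z in units of 40 mm (1.0 is 40 mm), then the turn, a rotation vector about the tool's x, y, z in units of 6 degrees (1.0 is 6 degrees), then the closure, from -1 (fully open) to 1 (shut). A call has 1 to 8 rows; each row is the pose to reach, as a shift and turn from the pose commanded when the call began, along the tool's axes at that moment; what a row does not reach only later rows make up. A row lasts 1/12 s, in which the tool goes at most 41.7 mm and 7.16 degrees, less where a joint would pass 70% of its speed; a pose out of reach is approached as far as the arm can. A call with a gripper value outside its range is refused whole. The fingers move at their own pace and stop on an object; FORCE is the grip in N (left out, the last holds). Time passes only in rows, so rows that repeat a pose let the fingers close. It gives the time, the measured TCP pose, the force, the opening and the grip force at its end, in the units of the state.
- robot.observe(): the state, without advancing time (a new reading comes with each control period).
- imaging.grab_frame(name): name is "side" or "top" or "wrist"; returns a dict with "color" (420x560x3 uint8, red, green, blue), "z_map" (420x560 float32, mm along the optical axis (not along the pixel's ray), 0 where there is no reading), "fx", "fy", "cx", "cy" (pixels), "R" (3x3) and "t" (3): a world point X has camera coordinates R X + t; the wrist camera has in their place "tool_from_camera" (4x4, takes a point from camera to tool coordinates, whose origin is the TCP and whose axes are the flange's). Camera axes: x right, y down, z forward; pixel columns grow to the right and rows downward; lengths in mm; the calibration is good to about 2 mm. The wrist camera is an equidistant fisheye: a pixel r from the principal point sees the ray r / f radians off the axis. A picture is of the moment at which its call begins: read the wrist's pose just before it.
- job.close_job(): hands the job in; it is judged then, once.
The state is a dict: "clock": time; "joints": joint angles; "joint_vel": joint speeds; "effort": joint torques, N m; "position": TCP position; "ee_rot": TCP orientation; "ft_force": force on the tool from outside, world axes, zero at the start; "wrist_torque": the same for the moment, N m; "opening": finger opening in mm; "grip_force": force on a finger pad.
Only numpy, scipy, OpenCV 4.12 (cv2) and the standard library are available. Lean on these libraries where they do the work, as an engineer would, in place of code of your own. Each camera call takes 0.05 s, during which the arm holds its last target. There are 200 camera calls.

## Working session

There is one attempt and no reset: what is moved stays moved. The work goes in short steps, Python scripts to look and compute and a shell command to move; the robot and the scene stay as the last step left them, time stands still between calls to the robot, and variables do not carry over. Pictures are saved under pics/ and viewed, at most 10 in all, crops included, and the job is handed in when it is done.

```bash
ls; mkdir -p pics; python3 - <<'E'
from workcell import robot, imaging
import cv2,numpy as np
s=robot.observe();print({k:np.round(v,3).tolist() for k,v in s.items()})
for n in ["top","side"]:
    f=imaging.grab_frame(n);np.savez(f'{n}0.npz',**f)
    cv2.imwrite(f'pics/{n}0.png',cv2.resize(f['color'][:,:,::-1],(800,600),interpolation=cv2.INTER_CUBIC))
    print(n,f['fx'],f['R'],f['t'])
E
```

```text
pics
{'clock': 0.0, 'joints': [1.25, 0.616, -0.013, 1.425, 0.008, 1.103, -0.04], 'joint_vel': [-0.001, 0.0, -0.0, -0.0, 0.001, 0.0, 0.001], 'effort': [0.0, -45.893, 0.209, -16.574, -0.061, 0.021, 0.0], 'position': [188.643, -621.247, 236.489], 'ee_rot': [-0.001, 0.989, 0.147, -0.0], 'ft_force': [0.398, -0.372, 0.471], 'wrist_torque': [-0.022, 0.04, 0.032], 'grip_force': 0.0, 'opening': 92.792}
top 463.25787725382423 [[-1.26299899e-04 -9.99986706e-01  5.15475100e-03]
 [-9.95550512e-01 -3.59992343e-04 -9.42287002e-02]
 [ 9.42293032e-02 -5.14371607e-03 -9.95537232e-01]] [ 127.63772846  623.2756278  1260.48163645]
side 476.7156178793079 [[-0.99939276 -0.03441154  0.00547383]
 [-0.02716461  0.67107073 -0.74089551]
 [ 0.02182203 -0.7405943  -0.671598  ]] [ 598.20733046  -18.35910574 1212.15672485]
```

View pics/top0.png

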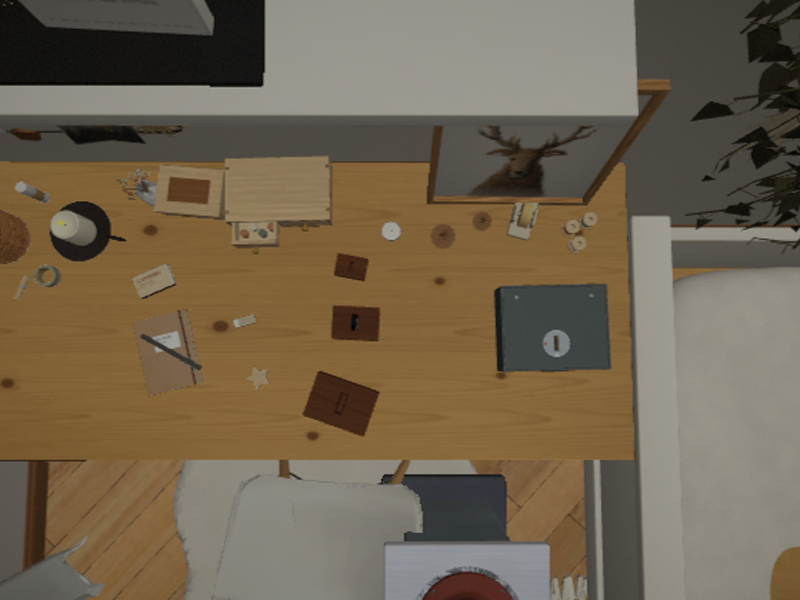

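View pics/side0.png

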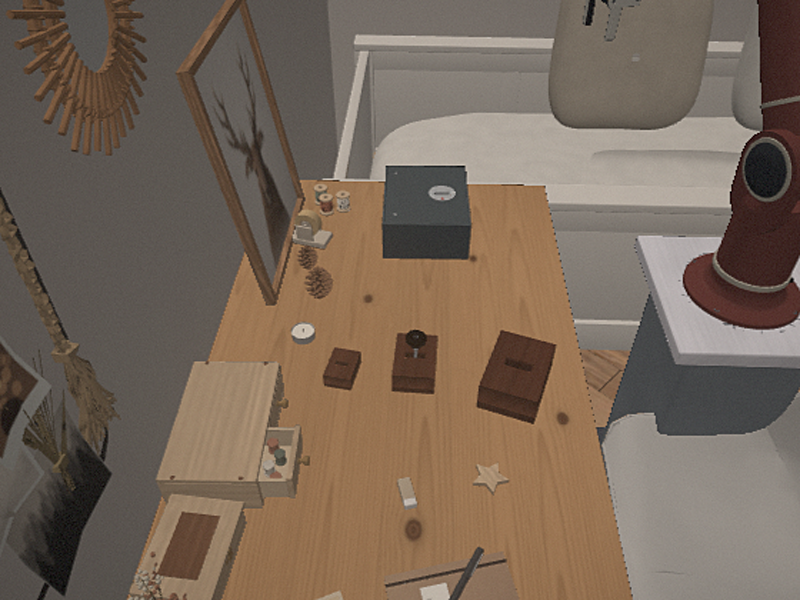

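The top picture (800x600) shows three key-block candidates: the large one at (341,403), the middle one at (356,323) with the key standing in it, and the small one at (351,267). The safe's collar is at (556,343). The middle block measures about 48x35 px, or about 90x64 mm, so I choose it and check it in a crop.

```bash
cat > h.py <<'E'
import numpy as np
def world(f,u,v,z=None):
    "full-res pixel -> world, using depth or known plane height z"
    R,t=f['R'],f['t'];d=np.array([(u-f['cx'])/f['fx'],(v-f['cy'])/f['fy'],1.])
    c=-R.T@t; r=R.T@d
    if z is None:
        return c+r*f['z_map'][int(round(v)),int(round(u))]
    return c+r*(z-c[2])/r[2]
E
python3 - <<'E'
import numpy as np,cv2
from h import *
f=dict(np.load('top0.npz'))
c=f['color'][:,:,::-1]
a=cv2.resize(c[205:245,225:273],None,fx=8,fy=8,interpolation=cv2.INTER_CUBIC)  # block
b=cv2.resize(c[195:265,343:431],None,fx=4.5,fy=4.5,interpolation=cv2.INTER_CUBIC)
h=max(a.shape[0],b.shape[0])
p=lambda i:cv2.copyMakeBorder(i,0,h-i.shape[0],0,0,cv2.BORDER_CONSTANT)
o=np.hstack([p(a),p(b)]);print(a.shape,b.shape,o.shape);cv2.imwrite('pics/crop0.png',o)
# depth clusters
Z=np.array([[world(f,u,v) for u in range(560)] for v in range(420)])
for name,(u0,u1,v0,v1,z0,z1) in dict(block=(225,273,205,245,30,45),key=(225,273,205,245,48,90),safe=(335,440,190,270,72,92),big=(205,270,255,310,30,90),small=(230,262,175,200,15,60)).items():
    P=Z[v0:v1,u0:u1].reshape(-1,3);P=P[(P[:,2]>z0)&(P[:,2]<z1)]
    r=cv2.minAreaRect(P[:,:2].astype(np.float32));print(name,len(P),P.mean(0).round(1),r,np.median(P[:,2]))
E
```

```text
(320, 384, 3) (315, 396, 3) (320, 780, 3)
block 709 [574.6 214.3  37.9] ((574.9459838867188, 214.5627899169922), (90.21446228027344, 64.23993682861328), 87.18836975097656) 37.88360498505676
key 40 [573.3 214.6  83.7] ((574.2633666992188, 214.79788208007812), (8.456417083740234, 26.895042419433594), 89.94197082519531) 84.56761460426992
safe 4515 [ 563.8 -159.9   81.7] ((564.1697998046875, -160.44923400878906), (159.9532470703125, 202.35755920410156), 1.418245792388916) 81.74127022512334
big 1445 [421.4 240.   51.2] ((421.19964599609375, 240.51327514648438), (122.7475814819336, 87.41634368896484), 70.84314727783203) 51.297718956916924
small 327 [686.2 224.9  24.9] ((686.6217651367188, 225.10816955566406), (60.638187408447266, 43.4219856262207), 79.61408233642578) 25.043548050068694
```

View pics/crop0.png

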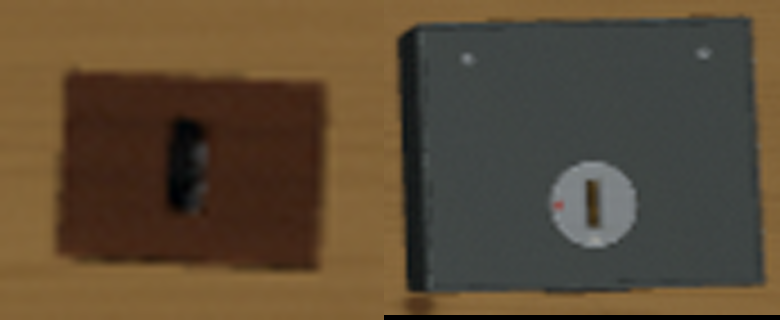

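The crop shows the block at left, 90x64x38 mm by depth, with the key head at crop (188,165). The top of the key is at z=84.6, where 12+73=85 is expected. At right is the safe with the keyhole at (593,204), the red dot at left and the white dot towards the robot. I'm moving off now, using the half-turned grasp to keep joint 7 well within range.

```bash
cat >> h.py <<'E'
from scipy.spatial.transform import Rotation as Rn
def pose(s):
    q=np.array(s['ee_rot']);return np.array(s['position']),Rn.from_quat(q[[1,2,3,0]])
def rel(xyz,th,ref=None):
    "shift/turn in tool units to reach xyz with tool x at world angle th (deg), tool down"
    from workcell import robot
    p,R=pose(robot.observe()) if ref is None else ref
    T=Rn.from_euler('z',th,degrees=True)*Rn.from_matrix(np.diag([1,-1,-1.]))
    return np.round(np.r_[R.inv().apply(np.array(xyz)-p)/40,np.degrees((R.inv()*T).as_rotvec())/6],2).tolist()
def st():
    from workcell import robot
    s=robot.observe();p,R=pose(s);x=R.as_matrix()
    print('t',round(s['clock'],2),'p',p.round(1),'th',round(np.degrees(np.arctan2(x[1,0],x[0,0])),2),'zax',x[:,2].round(4),'F',np.round(s['ft_force'],1),'M',np.round(s['wrist_torque'],3),'op',round(s['opening'],1),'g',round(s['grip_force'],1),'j7',round(s['joints'][6],2))
E
python3 - <<'E'
from h import *
import numpy as np
f=dict(np.load('top0.npz'))
print(world(f,389.4,240.3,85)) # keyhole check
print(rel([500,-300,240],70))
print(rel([500,-300,240],177.2))
E
```

```text
[ 533.30343737 -161.27939034   85.        ]
[9.78, -5.42, -0.07, -0.02, -0.01, -8.85]
[9.78, -5.42, -0.07, -0.01, -0.03, -26.72]
```

```bash
python3 -m creep '[[9.78,-5.42,0,0,0,-8.9,-1],[9.78,-5.42,0,0,0,-8.9,-1],[9.78,-5.42,0,0,0,-8.9,-1],[9.78,-5.42,0,0,0,-8.9,-1],[9.78,-5.42,0,0,0,-8.9,-1],[9.78,-5.42,0,0,0,-8.9,-1],[9.78,-5.42,0,0,0,-8.9,-1],[9.78,-5.42,0,0,0,-8.9,-1]]'; python3 -c "
from h import *;st();print(rel([560,0,230],120))"
```

```text
clock: 0.77
position: [421.6, -380.9, 237.4]
ee_rot: [-0.0, 0.816, 0.578, -0.0]
ft_force: [0.8, -0.6, 0.6]
opening: 93.1
grip_force: 0.0
t 0.77 p [ 421.6 -380.9  237.4] th 70.57 zax [-6.e-04  5.e-04 -1.e+00] F [ 0.8 -0.6  0.6] M [-0.106 -0.125 -0.039] op 93.1 g 0.0 j7 0.2
[10.13, 0.1, 0.19, -0.01, -0.01, -8.24]
```

```bash
python3 -m creep '[[10.1,0.1,0.2,0,0,-8.3,-1],[10.1,0.1,0.2,0,0,-8.3,-1],[10.1,0.1,0.2,0,0,-8.3,-1],[10.1,0.1,0.2,0,0,-8.3,-1],[10.1,0.1,0.2,0,0,-8.3,-1],[10.1,0.1,0.2,0,0,-8.3,-1],[10.1,0.1,0.2,0,0,-8.3,-1],[10.1,0.1,0.2,0,0,-8.3,-1]]' >/dev/null; python3 -c "
from h import *;st();print(rel([574.5,214.6,180],177.2))"
```

```text
t 1.43 p [536.3 -68.5 230.7] th 120.29 zax [-9.e-04  0.e+00 -1.e+00] F [ 0.5 -0.6  0. ] M [-0.045 -0.155 -0.016] op 92.8 g 0.0 j7 0.31
[5.63, 4.4, 1.27, -0.0, -0.01, -9.48]
```

```bash
python3 -m creep '[[5.6,4.4,1.27,0,0,-9.5,-1],[5.6,4.4,1.27,0,0,-9.5,-1],[5.6,4.4,1.27,0,0,-9.5,-1],[5.6,4.4,1.27,0,0,-9.5,-1],[5.6,4.4,1.27,0,0,-9.5,-1],[5.6,4.4,1.27,0,0,-9.5,-1],[5.6,4.4,1.27,0,0,-9.5,-1],[5.6,4.4,1.27,0,0,-9.5,-1]]' >/dev/null; python3 - <<'E'
from h import *
st();print(rel([574.5,214.6,180],177.2))
from workcell import robot,imaging
import cv2
print(np.round(robot.observe()['joints'],2))
f=imaging.grab_frame('wrist');np.savez('w1.npz',**f);print(f['tool_from_camera'].round(3),f['fx'],f['cx'],f['cy'])
cv2.imwrite('pics/w1.png',f['color'][:,:,::-1])
E
```

```text
t 2.1 p [573.4 223.  179.3] th 178.15 zax [-0.0027  0.0087 -1.    ] F [-1.1  0.5  0.5] M [ 0.14  -0.136  0.056] op 93.1 g 0.0 j7 0.65
[-0.03, -0.21, -0.02, 0.08, -0.03, 0.16]
[ 0.03  0.73 -0.76  1.59  0.55  1.05  0.65]
[[ 0.00000e+00 -9.69000e-01 -2.49000e-01  6.92980e+01]
 [ 1.00000e+00  0.00000e+00  1.00000e-03 -8.70000e-02]
 [-1.00000e-03 -2.49000e-01  9.69000e-01 -1.46658e+02]
 [ 0.00000e+00  0.00000e+00  0.00000e+00  1.00000e+00]] 325.19226210127806 279.1281045984654 213.42163355082303
```

View pics/w1.png

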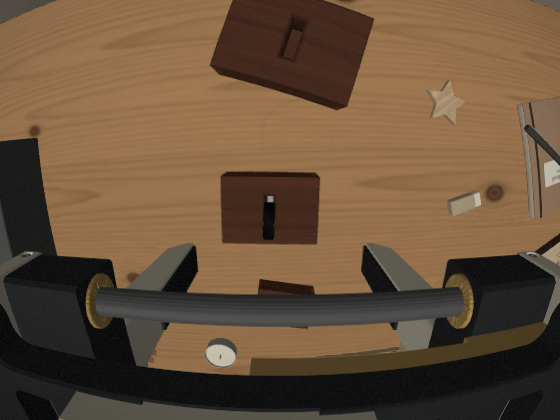

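The wrist picture shows the key head (dark bar) at (268,217), upright in the middle block at (270,208), with the slot running up the picture and parallel to the fingers. Next I let the arm settle and measure with the wrist depth.

```bash
python3 -m creep '[[0,0,0,0,0,0,-1],[0,0,0,0,0,0,-1],[0,0,0,0,0,0,-1],[0,0,0,0,0,0,-1]]' >/dev/null; cat >> h.py <<'E'
def wcloud(n):
    "wrist frame -> (frame, HxWx3 world points)"
    from workcell import robot,imaging
    p,R=pose(robot.observe());f=imaging.grab_frame('wrist');np.savez(n,**f)
    v,u=np.mgrid[:420,:560];x=(u-f['cx'])/f['fx'];y=(v-f['cy'])/f['fy'];r=np.hypot(x,y)+1e-9
    k=np.tan(np.minimum(r,1.5))/r;d=np.dstack([x*k,y*k,np.ones_like(x)])*f['z_map'][...,None]
    M=f['tool_from_camera'];d=d@M[:3,:3].T+M[:3,3]
    return f,R.apply(d.reshape(-1,3)).reshape(d.shape)+p
def rect(P,box,z0,z1):
    import cv2
    u0,u1,v0,v1=box;Q=P[v0:v1,u0:u1].reshape(-1,3);Q=Q[(Q[:,2]>z0)&(Q[:,2]<z1)]
    print(len(Q),np.median(Q[:,2]).round(1),np.round(Q.mean(0),1),cv2.minAreaRect(Q[:,:2].astype(np.float32)))
E
python3 - <<'E'
from h import *
st();f,P=wcloud('w2.npz')
rect(P,(205,335,150,245),33,43)
rect(P,(205,335,150,245),72,90)
rect(P,(205,335,150,245),78,90)
print(rel([574.5,214.6,180],177.2))
E
```

```text
t 2.48 p [576.9 210.  180.5] th 176.85 zax [ 7.0e-04 -1.3e-03 -1.0e+00] F [ 0.1 -0.2  0.2] M [ 0.105 -0.195  0.017] op 92.9 g 0.0 j7 0.65
6128 37.6 [573.3 215.2  37.6] ((575.2553100585938, 215.18736267089844), (90.21952819824219, 65.09880065917969), 87.31427001953125)
435 85.1 [571.6 215.8  84.1] ((573.7384643554688, 215.47801208496094), (9.28706169128418, 28.403297424316406), 86.10917663574219)
403 85.4 [572.5 215.7  84.8] ((574.0892944335938, 215.45217895507812), (9.276721954345703, 27.697839736938477), 86.23670196533203)
[0.06, 0.1, 0.01, -0.01, 0.01, -0.05]
```

```bash
python3 -m creep '[[0.06,0.13,0.5,0,0,0,-1],[0.06,0.13,0.9,0,0,0,-1],[0.06,0.13,1.2,0,0,0,-1],[0.06,0.13,1.2,0,0,0,-1],[0.06,0.13,1.2,0,0,0,-1]]' >/dev/null; python3 - <<'E'
from h import *
st();print(rel([574.4,215.3,71],177))
E
```

```text
t 2.95 p [574.3 216.6 132. ] th 177.03 zax [-7.e-04 -7.e-04 -1.e+00] F [-0.6  0.2  0.6] M [ 0.09  -0.117  0.01 ] op 92.9 g 0.0 j7 0.6
[-0.01, -0.03, 1.53, -0.01, -0.01, 0.0]
```

```bash
python3 -m creep '[[0,-0.03,0.5,0,0,0,-1],[0,-0.03,1.0,0,0,0,-1],[0,-0.03,1.4,0,0,0,-1],[0,-0.03,1.53,0,0,0,-1],[0,-0.03,1.53,0,0,0,-1],[0,-0.03,1.53,0,0,0,-1]]' >/dev/null; python3 -c "
from h import *;st()"; python3 -m creep '[[0,0,0,0,0,0,0],[0,0,0,0,0,0,0.5],[0,0,0,0,0,0,0.7],[0,0,0,0,0,0,0.8],[0,0,0,0,0,0,0.9],[0,0,0,0,0,0,1],[0,0,0,0,0,0,1],[0,0,0,0,0,0,1]]' 10 >/dev/null;  python3 -c "
from h import *;st()"
```

```text
t 3.45 p [574.8 216.7  72.2] th 177.07 zax [ 0.0016  0.0011 -1.    ] F [-0.8 -0.4  1.2] M [-0.025 -0.165 -0.019] op 93.2 g 0.0 j7 0.55
t 4.12 p [574.1 216.2  71.1] th 177.1 zax [-0.  0. -1.] F [ 0.2  0.2 -0.1] M [ 0.055 -0.115 -0.   ] op 44.1 g 0.0 j7 0.55
```

```bash
python3 -m creep '[[0,0,0,0,0,0,1],[0,0,0,0,0,0,1],[0,0,0,0,0,0,1],[0,0,0,0,0,0,1],[0,0,0,0,0,0,1],[0,0,0,0,0,0,1],[0,0,0,0,0,0,1]]' 10 >/dev/null;  python3 -c "
from h import *;st()"
```

```text
t 4.7 p [574.1 216.2  71.1] th 177.09 zax [-0.e+00  1.e-04 -1.e+00] F [-0.6  0.2 -0.6] M [ 0.059 -0.098  0.006] op 8.5 g 10.0 j7 0.55
```

```bash
python3 -m creep '[[0,0,0,0,0,0,1],[0,0,0,0,0,0,1],[0,0,-0.2,0,0,0,1],[0,0,-0.5,0,0,0,1],[0,0,-1,0,0,0,1],[0,0,-1.6,0,0,0,1],[0,0,-2.3,0,0,0,1],[0,0,-3,0,0,0,1]]' 40 >/dev/null;  python3 -c "
from h import *;st();print(rel([533.8,-161.2,200],181.4))"
```

```text
t 5.37 p [573.7 216.4 193.3] th 177.12 zax [-1.e-04  5.e-04 -1.e+00] F [ 0.8 -0.1  0. ] M [ 0.066 -0.177  0.013] op 9.0 g 40.0 j7 0.65
[0.52, -9.48, -0.17, 0.0, -0.0, -0.71]
```

```bash
python3 -m creep '[[0.05,-0.5,-0.2,0,0,0,1],[0.1,-1.3,-0.2,0,0,0,1],[0.2,-2.2,-0.2,0,0,-0.2,1],[0.2,-3.1,-0.2,0,0,-0.3,1],[0.2,-4,-0.2,0,0,-0.4,1],[0.3,-4.9,-0.2,0,0,-0.5,1],[0.3,-5.8,-0.2,0,0,-0.6,1],[0.4,-6.7,-0.2,0,0,-0.7,1]]' 40 >/dev/null;  python3 -c "
from h import *;st();print(rel([533.8,-161.2,190],181.4))"
```

```text
t 6.03 p [544.7 -52.2 200.5] th -178.67 zax [ 2.e-03 -1.e-04 -1.e+00] F [-0.1  0.7  0.9] M [-0.02  -0.219 -0.003] op 9.1 g 40.0 j7 1.13
[0.34, -2.72, 0.26, -0.0, 0.02, -0.01]
```

```bash
python3 -m creep '[[0.1,-0.9,0.1,0,0,0,1],[0.2,-1.7,0.2,0,0,0,1],[0.3,-2.3,0.3,0,0,0,1],[0.34,-2.72,0.5,0,0,0,1],[0.34,-2.72,0.7,0,0,0,1],[0.34,-2.72,0.8,0,0,0,1],[0.34,-2.72,0.8,0,0,0,1],[0.34,-2.72,0.8,0,0,0,1]]' 40 >/dev/null;  python3 - <<'E'
from h import *
import cv2
from workcell import robot,imaging
st();print(np.round(robot.observe()['joints'],2));print(rel([533.8,-161.2,150],181.4))
f,P=wcloud('w3.npz');rect(P,(0,560,0,420),76,83.3)
rect(P,(0,560,0,420),83.7,88)
cv2.imwrite('pics/w3.png',f['color'][:,:,::-1])
E
```

```text
t 6.7 p [ 533.8 -156.7  167.3] th -178.45 zax [ 4.0e-04  1.8e-03 -1.0e+00] F [-0.3 -0.  -0. ] M [ 0.1   -0.207  0.002] op 8.6 g 40.0 j7 1.28
[ 0.75  0.68 -0.82  1.77  0.59  0.96  1.28]
[0.0, -0.11, 0.43, 0.02, 0.0, 0.03]
22457 81.7 [ 522.1 -161.2   81.6] ((563.9449462890625, -160.40557861328125), (160.1631622314453, 200.91104125976562), 1.2835770845413208)
2229 84.6 [ 528.3 -160.9   84.7] ((562.665283203125, -160.49411010742188), (156.3428497314453, 196.9817352294922), 1.1678262948989868)
```

View pics/w3.png

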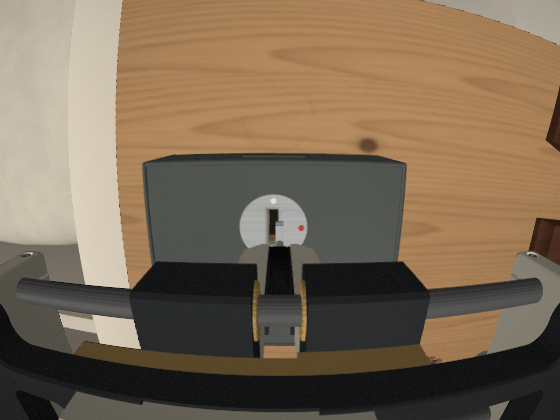

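```bash
python3 -m creep '[[0,-0.1,0.1,0,0,0.03,1],[0,-0.1,0.3,0,0,0.03,1],[0,-0.1,0.43,0,0,0.03,1],[0,-0.1,0.43,0,0,0.03,1],[0,-0.1,0.43,0,0,0.03,1],[0,-0.1,0.43,0,0,0.03,1]]' 40 >/dev/null;  python3 - <<'E'
from h import *
st();print(rel([534,-161.1,150],181.3))
E
```

```text
t 7.25 p [ 533.6 -163.6  149.8] th -178.88 zax [ 0.e+00  3.e-04 -1.e+00] F [-0.5  0.7 -1.1] M [ 0.067 -0.093  0.02 ] op 8.6 g 40.0 j7 1.27
[-0.01, 0.06, -0.0, 0.0, 0.0, -0.03]
```

```bash
python3 -m creep '[[-0.01,0.04,0,0,0,-0.02,1],[-0.01,0.04,0,0,0,-0.02,1],[-0.01,0.04,0,0,0,-0.02,1],[-0.01,0.04,0,0,0,-0.02,1],[-0.01,0.04,0,0,0,-0.02,1],[-0.01,0.04,0,0,0,-0.02,1]]' 40 >/dev/null;  python3 - <<'E'
from h import *
import cv2
st();print(rel([534,-161.1,150],181.3))
f,P=wcloud('w4.npz')
cv2.imwrite('pics/w4.png',cv2.resize(f['color'][180:270,225:335,::-1],None,fx=6,fy=6,interpolation=cv2.INTER_CUBIC))
E
```

```text
t 7.75 p [ 533.9 -162.2  149.9] th -178.78 zax [ 1.e-04 -0.e+00 -1.e+00] F [-0.1  0.5  0.3] M [-0.02  -0.125  0.069] op 8.6 g 40.0 j7 1.27
[-0.0, 0.03, -0.0, -0.0, 0.0, -0.01]
```

View pics/w4.png

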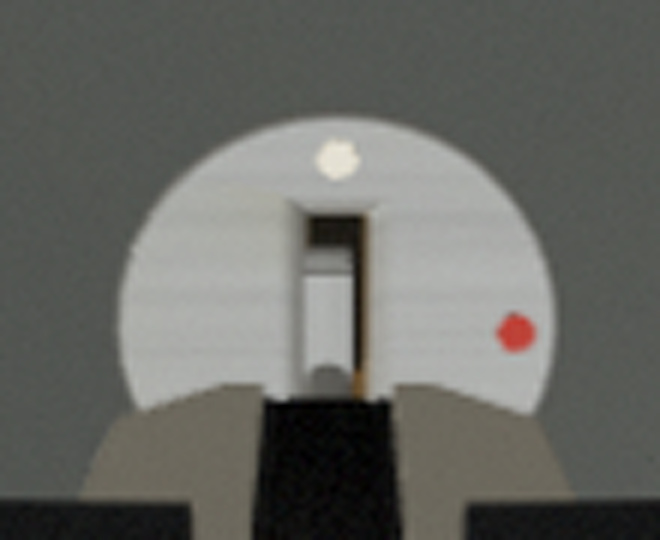

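The crop shows the bits in the keyhole centred at about column 329, against about 338 for the slot. The key is therefore about 1 mm too far towards -y, which agrees with the pose reading. I correct this and descend, feeling for contact.

```bash
python3 -m creep '[[0,0.03,0.05,0,0,-0.01,1],[0,0.03,0.1,0,0,-0.01,1],[0,0.03,0.15,0,0,-0.01,1],[0,0.03,0.2,0,0,-0.01,1],[0,0.03,0.23,0,0,-0.01,1],[0,0.03,0.26,0,0,-0.01,1],[0,0.03,0.29,0,0,-0.01,1],[0,0.03,0.29,0,0,-0.01,1]]' 40 >/dev/null;  python3 -c "
from h import *
st();print(rel([534,-161.1,119],181.3))"
```

```text
t 8.47 p [ 533.7 -160.9  138. ] th -178.7 zax [-4.e-04  2.e-04 -1.e+00] F [-0.2 -0.7 -0.9] M [ 0.032 -0.165  0.028] op 8.8 g 40.0 j7 1.25
[-0.01, -0.01, 0.48, 0.0, -0.0, -0.0]
```

```bash
python3 -m creep '[[0,0,0.07,0,0,0,1],[0,0,0.14,0,0,0,1],[0,0,0.21,0,0,0,1],[0,0,0.28,0,0,0,1],[0,0,0.34,0,0,0,1],[0,0,0.38,0,0,0,1],[0,0,0.4,0,0,0,1],[0,0,0.4,0,0,0,1]]' 40 >/dev/null;  python3 -c "
from h import *
st()"; python3 -m creep '[[0,0,0.03,0,0,0,1],[0,0,0.05,0,0,0,1],[0,0,0.07,0,0,0,1],[0,0,0.07,0,0,0,1]]' >/dev/null;  python3 -c "
from h import *
st()"
```

```text
t 9.13 p [ 533.8 -160.9  122. ] th -178.7 zax [-4.e-04  2.e-04 -1.e+00] F [ 0.1  0.2 -1.6] M [ 0.048 -0.153 -0.015] op 8.7 g 40.0 j7 1.24
t 9.47 p [ 533.8 -160.9  119.4] th -178.7 zax [-2.e-04  1.e-04 -1.e+00] F [ 0.9 -0.6 -1.8] M [ 0.07  -0.158 -0.036] op 8.8 g 40.0 j7 1.23
```

```bash
python3 -m creep '[[0,0,0.02,0,0,0,1],[0,0,0.04,0,0,0,1],[0,0,0.04,0,0,0,1]]' >/dev/null;  python3 -c "
from h import *
st()"; python3 -m creep '[[0,0,0.02,0,0,0,1],[0,0,0.04,0,0,0,1],[0,0,0.04,0,0,0,1]]' >/dev/null;  python3 -c "
from h import *
st()"
```

```text
t 9.72 p [ 534.  -160.9  118.9] th -178.71 zax [ 3.e-04 -8.e-04 -1.e+00] F [-1.1 -0.6  5.6] M [ 0.004  0.308 -0.005] op 8.9 g 40.0 j7 1.23
t 9.97 p [ 534.2 -160.8  118.8] th -178.71 zax [ 8.0e-04 -2.1e-03 -1.0e+00] F [-3.9  0.5 13.6] M [0.004 0.918 0.028] op 8.3 g 40.0 j7 1.23
```

```bash
python3 -m creep '[[0,0,-0.03,0,0,0,1],[0,0,-0.03,0,0,0.3,1],[0,0,-0.03,0,0,0.8,1],[0,0,-0.03,0,0,1.4,1],[0,0,-0.03,0,0,1.5,1],[0,0,-0.03,0,0,1.5,1]]' >/dev/null;  python3 -c "
from h import *
st()"; python3 -m creep '[[0,0,0,0,0,0.5,1],[0,0,0,0,0,1,1],[0,0,0,0,0,1.5,1],[0,0,0,0,0,2,1],[0,0,0,0,0,2.3,1],[0,0,0,0,0,2.3,1]]' >/dev/null;  python3 -c "
from h import *
st()"
```

```text
t 10.47 p [ 534.6 -160.8  118.9] th 172.28 zax [ 0.0019 -0.0011 -1.    ] F [-2.1 -0.1  7.3] M [0.071 0.226 0.014] op 8.7 g 40.0 j7 1.1
t 10.97 p [ 534.6 -160.7  118.9] th 158.45 zax [ 2.e-03 -9.e-04 -1.e+00] F [-1.5  0.7  6.9] M [ 0.075  0.188 -0.03 ] op 8.9 g 40.0 j7 0.91
```

```bash
python3 -m creep '[[0,0,0,0,0,0.4,1],[0,0,0,0,0,0.8,1],[0,0,0,0,0,1.2,1],[0,0,0,0,0,1.2,1]]' >/dev/null;  python3 -c "
from h import *
st()"; python3 -m creep '[[0,0,0,0,0,0.4,1],[0,0,0,0,0,0.7,1],[0,0,0,0,0,0.7,1]]' >/dev/null;  python3 -c "
from h import *
st()";python3 -m creep '[[0,0,0,0,0,0.3,1],[0,0,0,0,0,0.5,1],[0,0,0,0,0,0.5,1]]' >/dev/null;  python3 -c "
from h import *
st()"
```

```text
t 11.3 p [ 534.7 -160.7  118.9] th 151.23 zax [ 2.1e-03 -9.0e-04 -1.0e+00] F [-0.2 -0.1  6.6] M [ 0.076  0.183 -0.022] op 8.5 g 40.0 j7 0.81
t 11.55 p [ 534.7 -160.7  118.9] th 147.06 zax [ 2.1e-03 -8.0e-04 -1.0e+00] F [ 0.2 -0.3  7.2] M [ 0.025  0.207 -0.029] op 8.6 g 40.0 j7 0.75
t 11.8 p [ 534.7 -160.7  118.9] th 144.08 zax [ 2.1e-03 -7.0e-04 -1.0e+00] F [-0.8 -0.1  6.7] M [-0.012  0.169 -0.02 ] op 9.3 g 40.0 j7 0.71
```

```bash
cat > g.py <<'E'
# read the state; nonzero exit when twist exceeds the limit, so a chain of moves stops there
import sys
from h import *
from workcell import robot
s=robot.observe();x=pose(s)[1].as_matrix();m=s['wrist_torque'][2]
a=(181.3-np.degrees(np.arctan2(x[1,0],x[0,0])))%360
print(round(s['clock'],2),'turn deg',round(a,2),'rad',round(np.radians(a),3),'Mz',round(m,3),'F',np.round(s['ft_force'],1),'op',round(s['opening'],1))
sys.exit(abs(m)>float(sys.argv[1]))
E
cat > d.py <<'E'
from h import *
from workcell import imaging
for n in ['top','side']:
    f=imaging.grab_frame(n);v,u=np.nonzero(f['z_map']>0);z=f['z_map'][v,u]
    C=np.c_[(u-f['cx'])/f['fx']*z,(v-f['cy'])/f['fy']*z,z];W=(C-f['t'])@f['R']
    k=(W[:,0]>420)&(W[:,0]<478)&(W[:,1]>-260)&(W[:,1]<-70)&(W[:,2]>8)&(W[:,2]<78)
    print(n,k.sum(),W[k].min(0).round(0) if k.any() else '')
E
python3 d.py
python3 -m creep '[[0,0,0,0,0,0.2,1],[0,0,0,0,0,0.25,1]]' 30 >/dev/null; python3 g.py .08 &&
python3 -m creep '[[0,0,0,0,0,0.2,1],[0,0,0,0,0,0.25,1]]' >/dev/null && python3 g.py .08 &&
python3 -m creep '[[0,0,0,0,0,0.2,1],[0,0,0,0,0,0.25,1]]' >/dev/null && python3 g.py .08 &&
python3 -m creep '[[0,0,0,0,0,0.2,1],[0,0,0,0,0,0.25,1]]' >/dev/null && python3 g.py .08
```

```text
top 1 [475. -73.   9.]
side 0 
12.07 turn deg 38.71 rad 0.676 Mz 0.096 F [-0.7  0.7  5.7] op 8.7True
```

```bash
sed -i 's/sys.exit(abs(m)>float(sys.argv\[1\]))/sys.exit(int(abs(m)>float(sys.argv[1])))/' g.py
for i in 1 2 3 4; do python3 -m creep '[[0,0,0,0,0,0,1]]' >/dev/null; python3 g.py .1; done
```

```text
12.15 turn deg 38.69 rad 0.675 Mz 0.005 F [-1.4 -0.4  6.3] op 8.7
12.23 turn deg 38.68 rad 0.675 Mz 0.024 F [-2.2  0.7  5.4] op 8.8
12.32 turn deg 38.68 rad 0.675 Mz 0.012 F [-1.7  0.1  6.5] op 9.1
12.4 turn deg 38.68 rad 0.675 Mz 0.017 F [-1.2  1.   7.2] op 8.5
```

```bash

m(){ :; }
python3 -m creep '[[0,0,0,0,0,0.2,1],[0,0,0,0,0,0.2,1]]' >/dev/null && python3 g.py .1 &&
python3 -m creep '[[0,0,0,0,0,0.2,1],[0,0,0,0,0,0.2,1]]' >/dev/null && python3 g.py .1 &&
python3 -m creep '[[0,0,0,0,0,0.2,1],[0,0,0,0,0,0.2,1]]' >/dev/null && python3 g.py .1 &&
python3 -m creep '[[0,0,0,0,0,0.2,1],[0,0,0,0,0,0.2,1]]' >/dev/null && python3 g.py .1 &&
python3 -m creep '[[0,0,0,0,0,0.2,1],[0,0,0,0,0,0.2,1]]' >/dev/null && python3 g.py .1 &&
python3 -m creep '[[0,0,0,0,0,0.2,1],[0,0,0,0,0,0.2,1]]' >/dev/null && python3 g.py .1
```

```text
12.57 turn deg 39.92 rad 0.697 Mz 0.031 F [-0.6 -0.4  5.7] op 8.8
12.73 turn deg 41.12 rad 0.718 Mz 0.034 F [-0.9 -0.1  6.2] op 8.8
12.9 turn deg 42.32 rad 0.739 Mz -0.019 F [-0.4 -0.2  6.2] op 8.7
13.07 turn deg 43.52 rad 0.759 Mz -0.005 F [-0.7  0.4  6.8] op 8.9
13.23 turn deg 44.72 rad 0.78 Mz 0.048 F [-1.1  0.1  7.4] op 8.7
13.4 turn deg 45.92 rad 0.801 Mz -0.004 F [-0.8  0.2  5.4] op 8.8
```

```bash
sed -i "s/,'op',/,'e7',round(s['effort'][6],3),'op',/" g.py
python3 -m creep '[[0,0,0,0,0,0.2,1],[0,0,0,0,0,0.2,1]]' >/dev/null && python3 g.py .1 &&
python3 -m creep '[[0,0,0,0,0,0.2,1],[0,0,0,0,0,0.2,1]]' >/dev/null && python3 g.py .1 &&
python3 -m creep '[[0,0,0,0,0,0.2,1],[0,0,0,0,0,0.2,1]]' >/dev/null && python3 g.py .1 &&
python3 -m creep '[[0,0,0,0,0,0.2,1],[0,0,0,0,0,0.2,1]]' >/dev/null && python3 g.py .1 &&
python3 -m creep '[[0,0,0,0,0,0.2,1],[0,0,0,0,0,0.2,1]]' >/dev/null && python3 g.py .1 &&
python3 -m creep '[[0,0,0,0,0,0.2,1],[0,0,0,0,0,0.2,1]]' >/dev/null && python3 g.py .1 &&
python3 -m creep '[[0,0,0,0,0,0.2,1],[0,0,0,0,0,0.2,1]]' >/dev/null && python3 g.py .1 &&
python3 -m creep '[[0,0,0,0,0,0.2,1],[0,0,0,0,0,0.2,1]]' >/dev/null && python3 g.py .1; python3 d.py
```

```text
13.57 turn deg 47.12 rad 0.822 Mz -0.042 F [-0.  -0.2  6.1] e7 -0.102 op 9.1
13.73 turn deg 48.3 rad 0.843 Mz 0.093 F [-1.3 -0.3  6.3] e7 -0.128 op 9.0
13.9 turn deg 49.49 rad 0.864 Mz 0.101 F [-1.3  0.3  6.3] e7 -0.161 op 8.9
top 2 [ 461. -225.    8.]
side 0
```

```bash

for i in 1 2 3; do python3 -m creep '[[0,0,0,0,0,0,1]]' >/dev/null; python3 g.py .2; done
python3 -m creep '[[0,0,0,0,0,0.1,1],[0,0,0,0,0,0.1,1]]' >/dev/null && python3 g.py .13 &&
python3 -m creep '[[0,0,0,0,0,0.1,1],[0,0,0,0,0,0.1,1]]' >/dev/null && python3 g.py .13 &&
python3 -m creep '[[0,0,0,0,0,0.1,1],[0,0,0,0,0,0.1,1]]' >/dev/null && python3 g.py .13; python3 d.py
```

```text
14.08 turn deg 49.46 rad 0.863 Mz 0.036 F [0.1 0.3 6.8] e7 -0.076 op 8.6
14.17 turn deg 49.46 rad 0.863 Mz 0.087 F [-1.1 -0.1  6. ] e7 -0.076 op 8.8
14.25 turn deg 49.46 rad 0.863 Mz 0.015 F [-1.3 -0.4  6.8] e7 -0.076 op 8.7
14.42 turn deg 50.07 rad 0.874 Mz 0.109 F [-0.7 -0.6  6.7] e7 -0.128 op 8.9
14.58 turn deg 50.67 rad 0.884 Mz 0.057 F [-1.8  0.2  6.4] e7 -0.124 op 9.0
14.75 turn deg 51.27 rad 0.895 Mz 0.055 F [-1.2 -0.2  5.9] e7 -0.121 op 9.0
top 0 
side 0
```

```bash
sed -i "s/int(abs(m)>float(sys.argv\[1\]))/int(abs(m)>float(sys.argv[1]) or abs(s['effort'][6])>.2)/" g.py
python3 -m creep '[[0,0,0,0,0,0.1,1],[0,0,0,0,0,0.1,1]]' >/dev/null && python3 g.py .17 &&
python3 -m creep '[[0,0,0,0,0,0.1,1],[0,0,0,0,0,0.1,1]]' >/dev/null && python3 g.py .17 &&
python3 -m creep '[[0,0,0,0,0,0.1,1],[0,0,0,0,0,0.1,1]]' >/dev/null && python3 g.py .17 &&
python3 -m creep '[[0,0,0,0,0,0.1,1],[0,0,0,0,0,0.1,1]]' >/dev/null && python3 g.py .17 &&
python3 -m creep '[[0,0,0,0,0,0.1,1],[0,0,0,0,0,0.1,1]]' >/dev/null && python3 g.py .17 &&
python3 -m creep '[[0,0,0,0,0,0.1,1],[0,0,0,0,0,0.1,1]]' >/dev/null && python3 g.py .17 &&
python3 -m creep '[[0,0,0,0,0,0.1,1],[0,0,0,0,0,0.1,1]]' >/dev/null && python3 g.py .17 &&
python3 -m creep '[[0,0,0,0,0,0.1,1],[0,0,0,0,0,0.1,1]]' >/dev/null && python3 g.py .17 &&
python3 -m creep '[[0,0,0,0,0,0.1,1],[0,0,0,0,0,0.1,1]]' >/dev/null && python3 g.py .17 &&
python3 -m creep '[[0,0,0,0,0,0.1,1],[0,0,0,0,0,0.1,1]]' >/dev/null && python3 g.py .17; python3 d.py
```

```text
15.02 turn deg 51.87 rad 0.905 Mz 0.054 F [-0.9  1.4  6.5] e7 -0.117 op 8.8
15.18 turn deg 52.47 rad 0.916 Mz 0.079 F [-0.8  1.1  6.9] e7 -0.114 op 8.9
15.35 turn deg 53.07 rad 0.926 Mz 0.098 F [-1.2  0.   6.3] e7 -0.111 op 8.7
15.52 turn deg 53.67 rad 0.937 Mz 0.122 F [-1.3  0.2  7. ] e7 -0.108 op 9.0
15.68 turn deg 54.28 rad 0.947 Mz 0.119 F [-1.7  0.1  5.8] e7 -0.106 op 8.8
15.85 turn deg 54.87 rad 0.958 Mz 0.067 F [-1.5  0.5  5.9] e7 -0.104 op 9.0
16.02 turn deg 55.48 rad 0.968 Mz 0.045 F [-1.   0.6  6.8] e7 -0.102 op 8.3
16.18 turn deg 56.08 rad 0.979 Mz 0.078 F [-1.6  1.   7. ] e7 -0.1 op 8.7
16.35 turn deg 56.68 rad 0.989 Mz 0.097 F [-1.2  0.4  6.7] e7 -0.098 op 8.7
16.52 turn deg 57.28 rad 1.0 Mz 0.023 F [-1.2 -0.2  6.5] e7 -0.095 op 8.7
top 2 [ 427. -224.    8.]
side 0
```

```bash

python3 -m creep '[[0,0,0,0,0,0.1,1],[0,0,0,0,0,0.1,1]]' >/dev/null && python3 g.py .17 &&
python3 -m creep '[[0,0,0,0,0,0.1,1],[0,0,0,0,0,0.1,1]]' >/dev/null && python3 g.py .17 &&
python3 -m creep '[[0,0,0,0,0,0.1,1],[0,0,0,0,0,0.1,1]]' >/dev/null && python3 g.py .17 &&
python3 -m creep '[[0,0,0,0,0,0.1,1],[0,0,0,0,0,0.1,1]]' >/dev/null && python3 g.py .17 &&
python3 -m creep '[[0,0,0,0,0,0.1,1],[0,0,0,0,0,0.1,1]]' >/dev/null && python3 g.py .17 &&
python3 -m creep '[[0,0,0,0,0,0.1,1],[0,0,0,0,0,0.1,1]]' >/dev/null && python3 g.py .17 &&
python3 -m creep '[[0,0,0,0,0,0.1,1],[0,0,0,0,0,0.1,1]]' >/dev/null && python3 g.py .17 &&
python3 -m creep '[[0,0,0,0,0,0.1,1],[0,0,0,0,0,0.1,1]]' >/dev/null && python3 g.py .17 &&
python3 -m creep '[[0,0,0,0,0,0.1,1],[0,0,0,0,0,0.1,1]]' >/dev/null && python3 g.py .17 &&
python3 -m creep '[[0,0,0,0,0,0.1,1],[0,0,0,0,0,0.1,1]]' >/dev/null && python3 g.py .17; python3 d.py
```

```text
16.78 turn deg 57.88 rad 1.01 Mz 0.04 F [-0.8 -0.2  7.3] e7 -0.094 op 8.7
16.95 turn deg 58.48 rad 1.021 Mz 0.024 F [-1.4  0.4  7. ] e7 -0.088 op 9.1
17.12 turn deg 59.08 rad 1.031 Mz 0.069 F [-1.5  0.4  6.7] e7 -0.092 op 8.9
17.28 turn deg 59.68 rad 1.042 Mz 0.046 F [-1.4  0.2  5.9] e7 -0.088 op 8.8
17.45 turn deg 60.29 rad 1.052 Mz 0.077 F [-0.5  0.2  6.5] e7 -0.086 op 8.8
17.62 turn deg 60.88 rad 1.063 Mz 0.022 F [-0.8  0.4  6.3] e7 -0.085 op 8.6
17.78 turn deg 61.48 rad 1.073 Mz 0.005 F [-1.7 -0.   6.9] e7 -0.083 op 8.6
17.95 turn deg 62.08 rad 1.083 Mz 0.06 F [-0.7  0.1  5.6] e7 -0.082 op 8.8
18.12 turn deg 62.68 rad 1.094 Mz 0.049 F [-0.1 -0.1  5.3] e7 -0.081 op 8.8
18.28 turn deg 63.28 rad 1.104 Mz 0.162 F [-1.8  0.4  6.2] e7 -0.083 op 8.6
top 745 [ 438. -256.    8.]
side 655 [ 441. -258.    8.]
```

```bash

for i in 1 2 3; do python3 -m creep '[[0,0,0,0,0,0,1]]' >/dev/null; python3 g.py .2; done
python3 -m creep '[[0,0,0,0,0,0.1,1],[0,0,0,0,0,0.1,1]]' >/dev/null && python3 g.py .17 &&
python3 -m creep '[[0,0,0,0,0,0.1,1],[0,0,0,0,0,0.1,1]]' >/dev/null && python3 g.py .17 &&
python3 -m creep '[[0,0,0,0,0,0.1,1],[0,0,0,0,0,0.1,1]]' >/dev/null && python3 g.py .17
```

```text
18.47 turn deg 63.27 rad 1.104 Mz 0.039 F [-1.3 -0.1  7.1] e7 -0.042 op 8.8
18.55 turn deg 63.26 rad 1.104 Mz 0.03 F [-0.   0.6  6.7] e7 -0.042 op 8.9
18.63 turn deg 63.27 rad 1.104 Mz 0.033 F [-1.3  1.   6.4] e7 -0.042 op 8.6
18.8 turn deg 63.87 rad 1.115 Mz 0.061 F [-1.6  0.1  5.9] e7 -0.097 op 8.5
18.97 turn deg 64.47 rad 1.125 Mz 0.073 F [-0.5  0.2  5.5] e7 -0.119 op 8.7
19.13 turn deg 65.06 rad 1.136 Mz 0.151 F [-1.   0.2  7. ] e7 -0.146 op 8.8
```

```bash

for i in 1 2 3; do python3 -m creep '[[0,0,0,0,0,0,1]]' >/dev/null; python3 g.py .2; done
python3 -m creep '[[0,0,0,0,0,0.1,1],[0,0,0,0,0,0.1,1]]' >/dev/null && python3 g.py .17 && python3 -m creep '[[0,0,0,0,0,0.1,1],[0,0,0,0,0,0.1,1]]' >/dev/null && python3 g.py .17
```

```text
19.22 turn deg 65.04 rad 1.135 Mz 0.121 F [-0.7  0.1  5.6] e7 -0.107 op 8.6
19.3 turn deg 65.04 rad 1.135 Mz 0.088 F [-0.7  0.4  6.4] e7 -0.104 op 9.0
19.38 turn deg 65.04 rad 1.135 Mz 0.105 F [-1.8  0.   5.8] e7 -0.104 op 8.7
19.55 turn deg 65.65 rad 1.146 Mz 0.157 F [-0.4  0.8  7. ] e7 -0.175 op 8.7
19.72 turn deg 66.23 rad 1.156 Mz 0.165 F [-1.   0.3  6.7] e7 -0.207 op 9.0
```

The drawer is out (x min 438–441 in both cameras, 45 mm), and the torque climbs firmly at about 1.14–1.16 rad, which is the stop. I turn back home.

```bash

python3 -m creep '[[0,0,0,0,0,-0.2,1],[0,0,0,0,0,-0.8,1],[0,0,0,0,0,-1.6,1],[0,0,0,0,0,-2.4,1],[0,0,0,0,0,-3.2,1],[0,0,0,0,0,-4,1],[0,0,0,0,0,-4.6,1],[0,0,0,0,0,-5,1]]' >/dev/null; python3 g.py .17 && python3 -m creep '[[0,0,0,0,0,-0.4,1],[0,0,0,0,0,-1.2,1],[0,0,0,0,0,-2,1],[0,0,0,0,0,-2.8,1],[0,0,0,0,0,-3.6,1],[0,0,0,0,0,-4.4,1],[0,0,0,0,0,-5,1],[0,0,0,0,0,-5.4,1]]' >/dev/null && python3 g.py .17; python3 -m creep '[[0,0,0,0,0,0,1],[0,0,0,0,0,0,1]]' >/dev/null;python3 g.py .17
```

```text
20.38 turn deg 36.15 rad 0.631 Mz -0.071 F [-0.6 -0.3  5.3] e7 -0.12 op 8.6
21.05 turn deg 3.77 rad 0.066 Mz -0.02 F [-0.  -0.3  6.1] e7 -0.126 op 8.7
21.22 turn deg 3.9 rad 0.068 Mz 0.017 F [-0.4 -1.4  7.8] e7 -0.005 op 8.7
```

```bash

python3 -m creep '[[0,0,0,0,0,-0.3,1],[0,0,0,0,0,-0.6,1],[0,0,0,0,0,-0.65,1]]' >/dev/null; python3 g.py .15 && 
python3 -m creep '[[0,0,0,0,0,-0.2,1],[0,0,0,0,0,-0.2,1],[0,0,0,0,0,-0.2,1]]' >/dev/null; python3 g.py .13 && 
python3 -m creep '[[0,0,0,0,0,-0.2,1],[0,0,0,0,0,-0.2,1],[0,0,0,0,0,-0.2,1]]' >/dev/null; python3 g.py .13 && 
python3 -m creep '[[0,0,0,0,0,-0.15,1],[0,0,0,0,0,-0.15,1],[0,0,0,0,0,-0.15,1]]' >/dev/null; python3 g.py .13 && 
python3 -m creep '[[0,0,0,0,0,-0.1,1],[0,0,0,0,0,-0.1,1],[0,0,0,0,0,-0.1,1]]' >/dev/null; python3 g.py .13
```

```text
21.47 turn deg 359.96 rad 6.282 Mz -0.126 F [-0.8  0.4  7. ] e7 0.118 op 8.7
21.72 turn deg 358.81 rad 6.262 Mz -0.028 F [-0.8 -0.1  5.8] e7 0.019 op 8.9
21.97 turn deg 357.61 rad 6.241 Mz 0.007 F [-1.2  0.4  6. ] e7 0.02 op 9.1
22.22 turn deg 356.72 rad 6.226 Mz 0.044 F [0.1 0.3 5.9] e7 0.025 op 8.8
22.47 turn deg 356.12 rad 6.215 Mz -0.064 F [-1.1  0.4  6.7] e7 0.03 op 8.8
```

```bash

python3 -m creep '[[0,0,0,0,0,-0.1,1],[0,0,0,0,0,-0.1,1],[0,0,0,0,0,-0.1,1]]' >/dev/null; python3 g.py .13 && 
python3 -m creep '[[0,0,0,0,0,-0.1,1],[0,0,0,0,0,-0.1,1],[0,0,0,0,0,-0.1,1]]' >/dev/null; python3 g.py .13 &&
python3 -m creep '[[0,0,0,0,0,-0.1,1],[0,0,0,0,0,-0.1,1],[0,0,0,0,0,-0.1,1]]' >/dev/null; python3 g.py .13
```

```text
22.72 turn deg 355.51 rad 6.205 Mz -0.02 F [-0.8 -0.2  5.9] e7 0.03 op 9.2
22.97 turn deg 354.93 rad 6.195 Mz -0.041 F [-0.5  0.3  5.9] e7 0.043 op 8.9
23.22 turn deg 354.35 rad 6.184 Mz -0.127 F [-1.  -0.9  7.4] e7 0.097 op 8.9
```

The home stop is felt at -0.1 rad, which is the 0.08 play plus a small offset. I centre the key in its play and draw it out.

```bash

python3 -m creep '[[0,0,0,0,0,0.4,1],[0,0,-0.05,0,0,0.87,1],[0,0,-0.05,0,0,0.87,1],[0,0,-0.1,0,0,0.87,1],[0,0,-0.15,0,0,0.87,1],[0,0,-0.2,0,0,0.87,1],[0,0,-0.25,0,0,0.87,1],[0,0,-0.25,0,0,0.87,1]]' 40 >/dev/null; python3 -c "
from h import *;st()"
```

```text
t 23.88 p [ 534.1 -160.9  127.9] th -178.21 zax [ 7.e-04  1.e-04 -1.e+00] F [-0.3 -0.7 -0.8] M [ 0.08  -0.165 -0.041] op 8.7 g 40.0 j7 1.25
```

```bash

python3 -m creep '[[0,0,-0.1,0,0,0,1],[0,0,-0.25,0,0,0,1],[0,0,-0.4,0,0,0,1],[0,0,-0.6,0,0,0,1],[0,0,-0.9,0,0,0,1],[0,0,-1.3,0,0,0,1],[0,0,-1.6,0,0,0,1],[0,0,-1.7,0,0,0,1]]' 40 >/dev/null; python3 - <<'E'
from h import *
st();print(rel([574.1,216.2,195],177.1));import subprocess
E
python3 d.py
```

```text
t 24.55 p [ 535.2 -160.7  198.3] th -178.23 zax [ 4.5e-03 -8.0e-04 -1.0e+00] F [-0.7  0.3 -0.1] M [ 0.107 -0.188  0.036] op 8.5 g 40.0 j7 1.32
[-1.26, 9.39, 0.08, -0.01, 0.04, 0.78]
top 970 [ 438. -256.    8.]
side 646 [ 442. -259.    8.]
```

```bash
python3 -m creep '[[-0.05,0.4,0.05,0,0,0,1],[-0.16,1.2,0.05,0,0,0.1,1],[-0.3,2.1,0.05,0,0,0.2,1],[-0.4,3,0.05,0,0,0.3,1],[-0.5,3.9,0.05,0,0,0.4,1],[-0.64,4.8,0.05,0,0,0.5,1],[-0.75,5.7,0.05,0,0,0.6,1],[-0.88,6.6,0.05,0,0,0.7,1]]' >/dev/null;  python3 -c "
from h import *;st();print(rel([574.1,216.2,195],177.1))"
```

```text
t 25.32 p [560.3 105.4 192.7] th 177.54 zax [-1.6e-03 -7.0e-04 -1.0e+00] F [ 0.7  0.1 -1.1] M [ 0.015 -0.245 -0.012] op 8.9 g 40.0 j7 0.8
[-0.23, 2.78, -0.06, -0.01, -0.02, 0.07]
```

```bash
python3 -m creep '[[-0.1,0.9,0,0,0,0.05,1],[-0.16,1.6,0,0,0,0.07,1],[-0.2,2.2,0.1,0,0,0.07,1],[-0.23,2.6,0.2,0,0,0.07,1],[-0.23,2.78,0.4,0,0,0.07,1],[-0.23,2.78,0.5,0,0,0.07,1],[-0.23,2.78,0.5,0,0,0.07,1],[-0.23,2.78,0.5,0,0,0.07,1]]' >/dev/null; python3 -m creep '[[0,0,0.1,0,0,0,1],[0,0,0.6,0,0,0,1],[0,0,0.8,0,0,0,1],[0,0,0.8,0,0,0,1],[0,0,0.8,0,0,0,1],[0,0,0.8,0,0,0,1],[0,0,0.8,0,0,0,1]]' >/dev/null;  python3 -c "
from h import *;st();print(rel([574.1,216.2,105],177.1))"
```

```text
t 26.57 p [575.2 215.  142.4] th 177.14 zax [ 1.4e-03  9.0e-04 -1.0e+00] F [ 0.1  1.7 -0.2] M [-0.004 -0.134 -0.008] op 8.6 g 40.0 j7 0.61
[0.03, 0.03, 0.94, 0.01, 0.01, 0.01]
```

```bash
python3 -m creep '[[0.03,0.03,0.2,0,0,0,1],[0.03,0.03,0.5,0,0,0,1],[0.03,0.03,0.8,0,0,0,1],[0.03,0.03,0.94,0,0,0,1],[0.03,0.03,0.94,0,0,0,1],[0.03,0.03,0.94,0,0,0,1],[0.03,0.03,0.94,0,0,0,1]]' >/dev/null;  python3 - <<'E'
from h import *
import cv2
st();print(rel([574.1,216.2,105],177.1))
f,P=wcloud('w5.npz')
cv2.imwrite('pics/w5.png',cv2.resize(f['color'][160:270,215:345,::-1],None,fx=5,fy=5,interpolation=cv2.INTER_CUBIC))
E
```

```text
t 27.15 p [573.8 216.3 104. ] th 177.16 zax [ 2.e-04  5.e-04 -1.e+00] F [ 0.6  0.5 -0.9] M [ 0.06  -0.15   0.025] op 8.8 g 40.0 j7 0.58
[-0.01, -0.0, -0.03, 0.0, 0.0, 0.01]
```

View pics/w5.png

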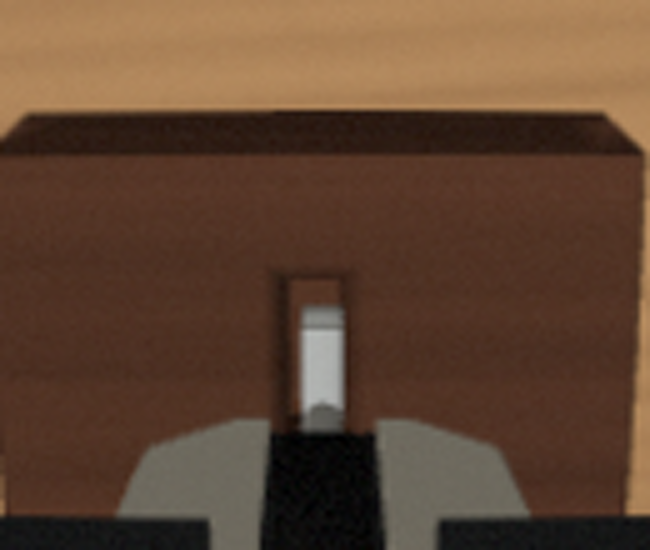

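The bits at about column 323 sit about 1.3 mm right (+y) of the slot centre at about 313. I shift -y by 1.1 mm, +x slightly, and lower.

```bash
python3 -m creep '[[-0.015,-0.028,0,0,0,0,1],[-0.015,-0.028,0.05,0,0,0,1],[-0.015,-0.028,0.1,0,0,0,1],[-0.015,-0.028,0.15,0,0,0,1],[-0.015,-0.028,0.2,0,0,0,1],[-0.015,-0.028,0.25,0,0,0,1],[-0.015,-0.028,0.3,0,0,0,1],[-0.015,-0.028,0.3,0,0,0,1]]' >/dev/null;  python3 -c "
from h import *;st();print(rel([574.5,215.1,72],177.1))"
```

```text
t 27.87 p [573.9 214.7  91.4] th 177.16 zax [-8.e-04 -4.e-04 -1.e+00] F [-0.7  0.6 -0.6] M [ 0.045 -0.154  0.035] op 8.6 g 40.0 j7 0.57
[-0.01, 0.01, 0.48, -0.0, -0.01, 0.01]
```

```bash
python3 -m creep '[[-0.01,0.01,0.06,0,0,0,1],[-0.01,0.01,0.13,0,0,0,1],[-0.01,0.01,0.2,0,0,0,1],[-0.01,0.01,0.27,0,0,0,1],[-0.01,0.01,0.34,0,0,0,1],[-0.01,0.01,0.41,0,0,0,1],[-0.01,0.01,0.46,0,0,0,1],[-0.01,0.01,0.46,0,0,0,1]]' >/dev/null;  python3 -c "
from h import *;st()"; python3 -m creep '[[0,0,0.02,0,0,0,1],[0,0,0.04,0,0,0,1],[0,0,0.04,0,0,0,1]]' >/dev/null;  python3 -c "
from h import *;st()"
```

```text
t 28.53 p [574.3 215.1  72.9] th 177.16 zax [-9.e-04 -4.e-04 -1.e+00] F [ 0.2  0.9 -0.8] M [ 0.016 -0.118  0.004] op 8.7 g 40.0 j7 0.55
t 28.78 p [574.6 215.2  71.9] th 177.15 zax [ 0.e+00  1.e-04 -1.e+00] F [0.9 0.3 0. ] M [ 0.029 -0.145  0.023] op 8.9 g 40.0 j7 0.55
```

```bash
python3 -m creep '[[0,0,0.02,0,0,0,1],[0,0,0.03,0,0,0,1],[0,0,0.03,0,0,0,1]]' >/dev/null;  python3 -c "
from h import *;st()"; python3 -m creep '[[0,0,0.02,0,0,0,1],[0,0,0.02,0,0,0,1]]' >/dev/null;  python3 -c "
from h import *;st()"
```

```text
t 29.03 p [574.7 215.4  71.1] th 177.15 zax [ 4.e-04  2.e-04 -1.e+00] F [ 0.1 -1.1  2.5] M [-0.014 -0.099  0.01 ] op 8.8 g 40.0 j7 0.55
t 29.2 p [574.7 215.4  71. ] th 177.15 zax [ 8.e-04 -2.e-04 -1.e+00] F [-1.1 -1.2  6.3] M [-0.175  0.276 -0.061] op 8.8 g 40.0 j7 0.55
```

The key is seated on the slot floor (6 N at z=71.0). I release and rise.

```bash
python3 -m creep '[[0,0,-0.03,0,0,0,1],[0,0,-0.03,0,0,0,0.75],[0,0,-0.03,0,0,0,0.5],[0,0,-0.03,0,0,0,0.3],[0,0,-0.03,0,0,0,0],[0,0,-0.03,0,0,0,-0.3],[0,0,-0.03,0,0,0,-0.3],[0,0,-0.03,0,0,0,-0.3]]' 10 >/dev/null;  python3 -c "
from h import *;st()"; python3 -m creep '[[0,0,-0.2,0,0,0,-0.3],[0,0,-0.5,0,0,0,-0.3],[0,0,-1,0,0,0,-0.3],[0,0,-1.6,0,0,0,-0.3],[0,0,-2.3,0,0,0,-0.3],[0,0,-2.8,0,0,0,-0.3],[0,0,-3,0,0,0,-0.3],[0,0,-3,0,0,0,-0.3]]' >/dev/null;  python3 - <<'E'
from h import *
import cv2
st();f,P=wcloud('w6.npz');rect(P,(205,335,100,245),33,43);rect(P,(205,335,100,245),72,95)
from workcell import imaging
g=imaging.grab_frame('side')['color'][:,:,::-1]
a=cv2.resize(f['color'][100:280,180:360,::-1],(400,400));b=cv2.resize(g[100:290,210:400],(400,400),interpolation=cv2.INTER_CUBIC)
cv2.imwrite('pics/w6.png',np.hstack([a,b]))
E
python3 d.py
```

```text
t 29.87 p [574.6 215.3  71. ] th 177.15 zax [-1.e-04  1.e-04 -1.e+00] F [ 0.3 -0.6  0.2] M [ 0.009 -0.172 -0.013] op 46.9 g 0.0 j7 0.55
t 30.53 p [575.6 216.3 194.3] th 177.15 zax [ 0.0052  0.0025 -1.    ] F [-0.6 -0.  -1.1] M [ 0.106 -0.162  0.025] op 60.4 g 0.0 j7 0.65
5619 37.5 [573.3 215.   37.5] ((575.0032348632812, 215.0498504638672), (89.81855010986328, 65.13853454589844), 87.342529296875)
395 84.9 [572.2 215.9  83.9] ((574.1860961914062, 215.50152587890625), (9.1420316696167, 29.322486877441406), 87.15801239013672)
top 965 [ 438. -258.    8.]
side 648 [ 441. -257.    8.]
```

View pics/w6.png

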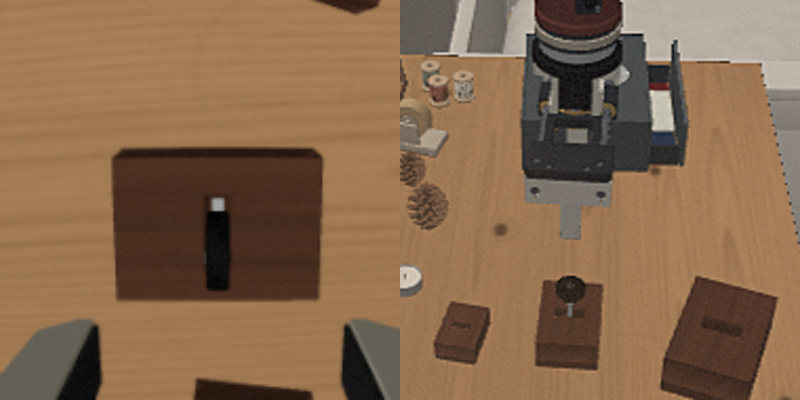

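The key stands upright in its slot (crop at (570,290)) with its top at z=84.9. The drawer is out (crop (670,120)), the bystanders visible in this crop are in place, and the gripper is clear.

```bash
python3 -m creep '[[0,0,0,0,0,0,-0.3],[0,0,0,0,0,0,-0.3],[0,0,0,0,0,0,-0.3],[0,0,0,0,0,0,-0.3]]' >/dev/null; python3 -c "
from workcell import job;print(job.close_job())"
```

```text
the job is handed in; nothing more can be done
None
```

The job is handed in after about 31 s of robot time: the safe's drawer is fully out, the lock was turned back to its home stop, and the key is standing upright in its block with the gripper clear.

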